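# Set the tube mixer to fast and start it

### The job

Start the white roller mixer at its fast speed: with the fingertips, push the tall flat speed lever away from the mixer's front, past its first click, all the way to the second stop, and then press the round start button fully down and let it come up again. Only push and press: do not pinch the lever, leave the low round knob where it is, and do not lift or shift the loose things around the mixer.

Things in the scene. Friction and masses are not known exactly. Their poses are not given: they have to be found in the camera images.
- mixer: white roller mixer, fixed; 210 mm deep (x), 250 wide (y). Origin: centre of its underside; x points from its front (robot side) to its back, z up. Control panel: x -105 to +33 mm, 55 mm high; behind it the deck with tubes, 95 mm high. On the panel, centred at x = -37, y = +77, 0, -77 mm, stand speed lever, tilt slider and start button, in an order that changes
- speed_lever_top (a point): centre of the top of the speed lever: tall upright flat paddle, 28 mm wide (mixer y), 8 mm thick (mixer x), 97 mm above the worktop. Flat part 26 mm high, below it an 8 mm wide stem. It moves in a slot along the mixer's x, in a steel plate 118 mm long (x), 54 wide, top 59 mm above the worktop. The axes of this point are the mixer's
- speed_lever (a joint): travel in m along the mixer's +x (away from its front): 0 = off (starts there, or within 4 mm and slips in), 0.030 = first click (slow), 0.060 = second stop (fast), end of slot; three notches mark them. A spring detent pulls it into the nearest one; about 6 N (more when pushed fast) passes the ridge half way between two notches, then it snaps ahead into the next
- tilt_knob_top (a point): centre of the top of the tilt slider: the low round knob, diameter 20, top 79 mm above the worktop, in a plain slot; it stays wherever it is left (about 2 N moves it) and starts anywhere along its 60 mm; to be left alone
- start_button_top (a point): centre of the top of the start button, which moves with it: round grey push button, diameter 28 mm, top 77 mm above the worktop when up, in a round black housing of diameter 44, top 67 mm above the worktop; pressed straight down
- start_button (a joint): travel of the start button in m: 0 = up, 0.006 = fully down, which takes 5 N; a spring brings it back up
- gauze: folded white gauze pad, 37x57x10 mm, lying in front of the mixer; loose, to be left alone. Origin: centre of its underside
- pen: ballpoint pen, 136 mm long, 10 mm thick, lying in front of the mixer; loose, to be left alone. Origin: centre of its underside
- needle_pack_1: flat needle packet, 30x86x9 mm, lying to the right of the mixer; loose, to be left alone. Origin: centre of its underside
- tape_roll_c: white tape roll, diameter 33, 60 mm tall, standing to the right of the mixer; loose, to be left alone. Origin: centre of its underside
- bottle_brown: brown bottle with black cap, diameter 60, 142 mm tall, standing to the left of the mixer; loose, to be left alone. Origin: centre of its underside

How it is judged:
On the way, in this order (a step that is already met when the one before it is completed fails the run):
1. the speed lever rests at its second stop (value of joint speed_lever above 0.057 m), for 0.3 s.
2. the start button is pressed down with the lever at its second stop (value of joint speed_lever above 0.057 m and value of joint start_button above 0.0045 m), for 0.05 s.
At the end, for the whole second after the job is handed in: The speed lever is at its second stop (travel over 57 of 60 mm), the start button is up again (within 1.5 mm), the round tilt knob is within 5 mm and each loose thing within 20 mm of where it was at the start (value of joint speed_lever above 0.057 m and value of joint start_button below 0.0015 m and distance of tilt_knob_top from where it was at the start of the episode below 0.005 m and distance of each of gauze, pen, needle_pack_1, tape_roll_c, bottle_brown from where it was at the start of the episode below 0.02 m); the robot touches nothing.
It fails at once if the start button is pressed before the speed lever is at its second stop (value of joint start_button above 0.003 m and not (value of joint speed_lever above 0.057 m)).
It fails at once if the speed lever is pinched between the fingers (contact force between the fingers and speed_lever above 0.5 N and x of the grasp point in the frame of speed_lever_top between -0.004 and 0.004 m and y of the grasp point in the frame of speed_lever_top between -0.02 and 0.02 m and z of the grasp point in the frame of speed_lever_top below 0 m).
It fails at once if the round tilt knob is moved by more than 8 mm (distance of tilt_knob_top from where it was at the start of the episode above 0.008 m).
It fails at once if a loose thing is lifted or shifted by more than 20 mm (distance of any of gauze, pen, needle_pack_1, tape_roll_c, bottle_brown from where it was at the start of the episode above 0.02 m).
It also fails if it takes over 48 s, if anything falls off the work surface, if the arm or the gripper's body presses on something with over 40 N, if the wrist force passes 120 N, or if a joint passes its speed limit or range.

### The arm

A 7-joint arm with a two-finger parallel gripper is mounted at the origin on a cart in front of the work surface, level with it; the furniture and walls round the work are solid. World frame = base frame: x ahead of the robot, y to its left, z up, the work surface at z = 0. Lengths are in m, angles in rad, forces in N, time in s.
With the tool pointing down it reaches from about 0.35 to 0.775 m from the base axis. Payload 3.1 kg.
Tool frame: the origin (TCP) lies midway between the tips of the shut fingers; the grasp point (between the pads) lies env.hold_point_z behind it (env.hold_point_z is the distance from the TCP to the grasp point, in m); z points along the fingers, y is the line along which they close (so a half turn about z gives the same grasp; the last joint's range is limited). The gripper opens to 85 mm and grips with 20 to 120 N. Pads are 22 mm wide; open, the fingers measure 114 mm over their backs; the gripper's body (76 mm by 85 mm) begins 54 mm behind the grasp point. The pads swing forward as they close: fully open they stand 13 mm farther back than shut.
Start: joints at [-1.389, 0.311, 0.014, 1.512, -0.004, 1.319, -0.027], TCP at [0.122, 0.536, 0.231] pointing down, gripper open.
Joint ranges: [-2.7, 2.7], [-0.3, 1.91], [-1.27, 1.3], [0.12, 2.57], [-1.44, 4.58], [0.2, 2.03], [-3.05, 3.05]. Speed limits (rad/s): [2.79, 2.79, 3.14, 3.14, 3.14, 3.14, 3.14].

### API

Orientations are given as a rotation vector (axis times angle).
In Python, from station import env, grab_frame, camera_model gives the robot as it stands.
- The arm moves only by the shell command python3 -m crank 'ROWS' [OPENING] [FORCE]. ROWS is JSON, a list of rows, each an object with "dp": the shift along the tool's x, y, z in mm, a list of three; "rotation": the turn, a rotation vector about the tool's x, y, z in rad, a list of three. A call has exactly 5 rows; each row is the pose to reach, as a shift and turn from the pose commanded when the call began, along the tool's axes at that moment; what a row does not reach only later rows make up. A row lasts 1/10 s, in which the tool goes at most 50 mm and 8.59 degrees, less where a joint would pass 70% of its speed; a pose out of reach is approached as far as the arm can. A call with a gripper value outside its range is refused whole. OPENING is the gripper's target within -1 to 1 (fully open at 1, half-way at 0, shut at -1), set as the call begins (- or left out, the last holds). The fingers move at their own pace and stop on an object; FORCE is the grip in N (left out, the last holds). Time passes only in rows, so rows that repeat a pose let the fingers close, or fill a call up. It gives the time, the measured TCP pose, the force, the opening and the grip force at its end, in the units of the state.
- env.observe(): the state, without advancing time (a new reading comes with each control period).
- grab_frame(name): name is "side" or "top"; returns the picture (480x640x3 uint8, red, green, blue); there is no depth.
- camera_model(name): a dict with "intrinsics" (3x3 intrinsics, pixels), "rvec" (rotation vector, rad) and "tvec" (3), from world to camera coordinates, as OpenCV has them. Camera axes: x right, y down, z forward; pixel columns grow to the right and rows downward; lengths in m; the calibration is good to about 2 mm. A picture is of the moment at which its call begins. camera_model takes no time and is no camera call.
- env.close_job(): hands the job in; it is judged then, once.
The state is a dict: "t": time; "qpos": joint angles; "dq": joint speeds; "tau": joint torques, N m; "ee_pos": TCP position; "tool_rot": TCP orientation; "wrist_force": force on the tool from outside, world axes, zero at the start; "torque": the same for the moment, N m; "finger_gap": opening from 0.0 (shut) to 1.0 (fully open); "finger_force": force on a finger pad.
Only numpy, scipy, OpenCV 4.12 (cv2) and the standard library are available. Lean on these libraries where they do the work, as an engineer would, in place of code of your own. Each camera call takes 0.05 s, during which the arm holds its last target. There are 200 camera calls.

## Working session

There is one attempt and no reset: what is moved stays moved. The work goes in short steps, Python scripts to look and compute and a shell command to move; the robot and the scene stay as the last step left them, time stands still between calls to the robot, and variables do not carry over. Pictures are saved under pics/ and viewed, at most 10 in all, crops included, and the job is handed in when it is done.

```bash
mkdir -p pics; ls
python3 - <<'E'
from station import env, grab_frame, camera_model
import cv2
for n in("side","top"):
    cv2.imwrite(f"pics/{n}0.png",grab_frame(n)[:,:,::-1]); print(n,camera_model(n))
print(env.observe(),env.hold_point_z)
E
```

```text
pics
side {'intrinsics': array([[518.48876034,   0.        , 312.19163739],
       [  0.        , 518.48876034, 241.50520856],
       [  0.        ,   0.        ,   1.        ]]), 'rvec': array([ 2.6438018 , -0.01125212, -0.00512069]), 'tvec': array([-0.5818129 ,  0.09045161,  0.89177169])}
top {'intrinsics': array([[545.57636673,   0.        , 318.45424498],
       [  0.        , 545.57636673, 233.22050961],
       [  0.        ,   0.        ,   1.        ]]), 'rvec': array([ 2.12266741, -2.17401322,  0.16454606]), 'tvec': array([0.08152447, 0.61350219, 0.95348367])}
{'t': 0.1, 'qpos': array([-1.38864745,  0.31166859,  0.0139961 ,  1.51288834, -0.00439417,
        1.31923242, -0.02720605]), 'dq': array([-0.00030091, -0.00225399, -0.00086288, -0.00421072,  0.00019162,
       -0.0010909 ,  0.00032748]), 'tau': array([ 9.78691751e-04, -3.80854404e+01,  1.46844084e-01, -2.31245166e+01,
        1.23890649e-02,  8.13778897e-03,  1.32093419e-05]), 'ee_pos': array([0.12193487, 0.53563482, 0.23032054]), 'tool_rot': array([-0.35076322, -3.12180182,  0.00339465]), 'wrist_force': array([-0.16078658,  0.4750123 ,  0.03819376]), 'torque': array([-0.03183538,  0.01250094,  0.02418588]), 'finger_force': 0.0, 'finger_gap': 0.9986057270803496} 0.0187
```

View pics/top0.png

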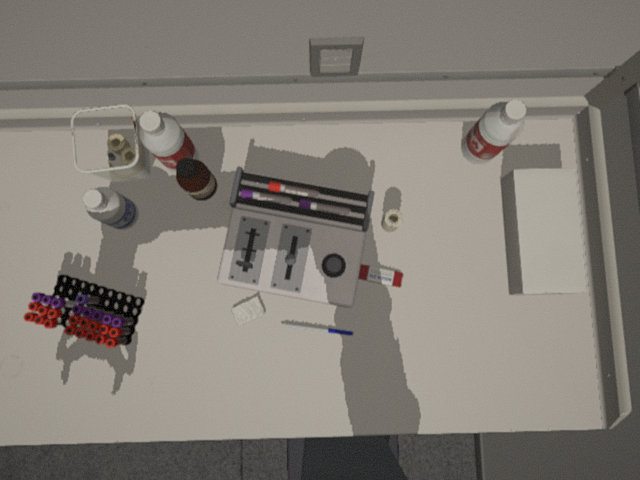

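View pics/side0.png

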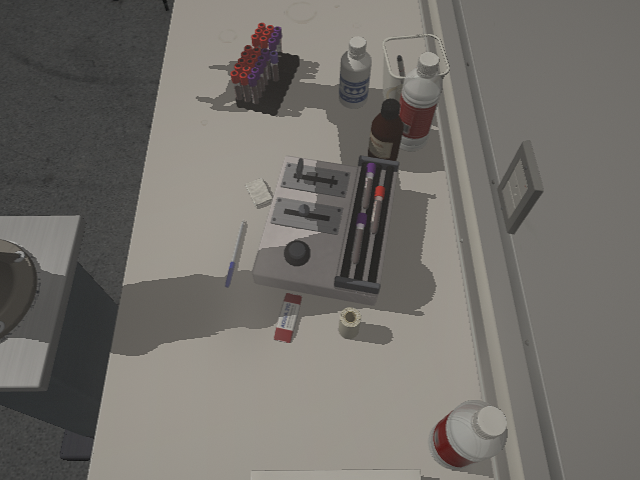

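The lever (rear left of the panel) is at about (243,265) in top and (299,170) in side. The knob is in the middle, at (291,258) top. The button is on the right, at (334,265) top and (297,253) side. I'll enlarge both views.

Run:
```python
import cv2
a=cv2.imread("pics/top0.png")[160:310,210:410]; cv2.imwrite("pics/topc.png",cv2.convertScaleAbs(cv2.resize(a,None,fx=4,fy=4,interpolation=2),alpha=1.4))
a=cv2.imread("pics/side0.png")[150:300,240:440]; cv2.imwrite("pics/sidec.png",cv2.convertScaleAbs(cv2.resize(a,None,fx=4,fy=4,interpolation=2),alpha=1.4))
```

```text
(no output)
```

View pics/topc.png

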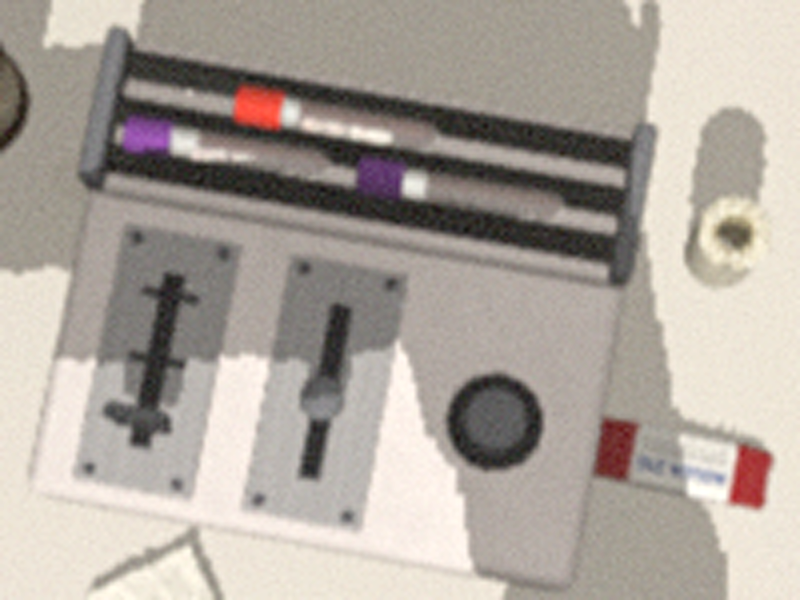

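View pics/sidec.png

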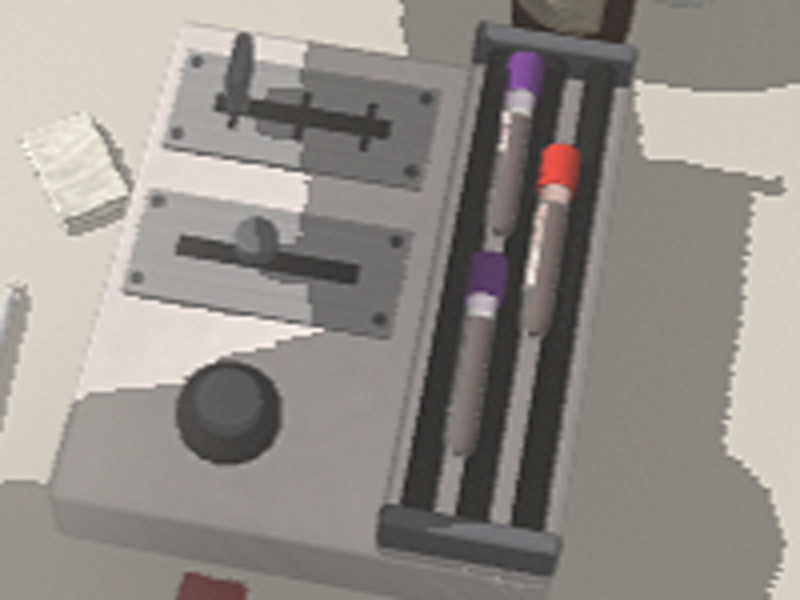

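The top crop shows the lever paddle at (140,420), the knob at (322,398) and the button at (496,420). The plate screws are sharp in both crops, so I'll use them to fit the mixer pose.

```bash
cat > h.py <<'E'
from station import env, camera_model
import numpy as np, cv2
from scipy.spatial.transform import Rotation as R
def ray(n,uv,z):
    c=camera_model(n); Rm=cv2.Rodrigues(c["rvec"])[0]; o=-Rm.T@c["tvec"]
    d=Rm.T@np.linalg.solve(c["intrinsics"],[uv[0],uv[1],1]); return o+d*(z-o[2])/d[2]
def T(n,p,z):
    off={"top":(210,160),"side":(240,150)}[n]
    return ray(n,[off[0]+(p[0]+.5)/4-.5,off[1]+(p[1]+.5)/4-.5],z)
E
python3 - <<'E'
from h import *
D={"top":([(136,238),(223,254),(88,468),(178,484)],[(304,268),(391,284),(258,499),(347,516)],(496,420),(140,412)),
"side":([(197,62),(427,98),(177,132),(412,172)],[(157,200),(397,241),(137,277),(380,319)],(229,412),(243,37))}
for n,(a,b,h,l) in D.items():
    A=np.mean([T(n,p,.059) for p in a],0);B=np.mean([T(n,p,.059) for p in b],0);H=T(n,h,.067)
    print(n,A,B,H,"lever",T(n,l,.097))
    v=A-H; yaw=np.arctan2(-v[0],v[1]); print(np.linalg.norm(v[:2]),yaw)
    c,s=np.cos(yaw),np.sin(yaw)
    off=(A+B+H)/3; print("lever predicted",A[:2]-.03*np.array([c,s]), "dip", np.linalg.norm((A-B)[:2]))
    q=R.from_rotvec(env.observe()["tool_rot"]).as_matrix(); 
print(q)
E
```

```text
top [0.58633556 0.19275902 0.059     ] [0.57069172 0.11733804 0.059     ] [0.55508023 0.04149125 0.067     ] lever [0.55951778 0.19533743 0.097     ]
0.15446305492875664 -0.20375516419033804
lever predicted [0.55695615 0.19882947] dip 0.07702632879727243
side [0.58911392 0.19371911 0.059     ] [0.57301539 0.11854355 0.059     ] [0.55735537 0.04010506 0.067     ] lever [0.56322968 0.2087263  0.097     ]
0.15686262895807165 -0.2038702776972905
lever predicted [0.55973521 0.19979294] dip 0.07687996019438606
[[-9.75065617e-01  2.21916413e-01 -3.85463764e-04]
 [ 2.21916727e-01  9.75063292e-01 -2.13149177e-03]
 [-9.71614428e-05 -2.16388519e-03 -9.99997654e-01]]
```

```bash
python3 -m crank '[{"dp":[-20,-10,0],"rotation":[0,0,0]},{"dp":[-60,-30,0],"rotation":[0,0,0]},{"dp":[-100,-50,0],"rotation":[0,0,0]},{"dp":[-140,-70,0],"rotation":[0,0,0]},{"dp":[-180,-90,0],"rotation":[0,0,-0.02]}]' -1 20
python3 -m crank '[{"dp":[-40,-20,0],"rotation":[0,0,0]},{"dp":[-80,-40,0],"rotation":[0,0,0]},{"dp":[-120,-60,0],"rotation":[0,0,0]},{"dp":[-160,-80,0],"rotation":[0,0,0]},{"dp":[-200,-100,0],"rotation":[0,0,0]}]'
python3 -m crank '[{"dp":[-35,-15,0],"rotation":[0,0,0]},{"dp":[-60,-30,0],"rotation":[0,0,0]},{"dp":[-80,-41,0],"rotation":[0,0,0]},{"dp":[-80,-41,0],"rotation":[0,0,0]},{"dp":[-80,-41,0],"rotation":[0,0,0]}]'
python3 - <<'E'
from h import *
q=env.observe();M=R.from_rotvec(q["tool_rot"]).as_matrix();print(M)
print(M.T@(np.array([.519,.207,.081])-q["ee_pos"])*1e3)
E
```

```text
t: 0.6
ee_pos: [0.2785, 0.407, 0.2309]
tool_rot: [-0.318, -3.125, 0.001]
wrist_force: [0.1, 0.1, 0.4]
finger_gap: 0.143
finger_force: 0.0
t: 1.1
ee_pos: [0.4541, 0.2688, 0.2309]
tool_rot: [-0.319, -3.125, 0.0]
wrist_force: [0.6, 0.3, -0.2]
finger_gap: -0.001
finger_force: 0.0
t: 1.6
ee_pos: [0.5228, 0.2138, 0.2306]
tool_rot: [-0.321, -3.123, 0.0]
wrist_force: [-0.1, 0.3, -0.2]
finger_gap: 0.001
finger_force: 0.0
[[-9.79119987e-01  2.03276106e-01 -1.69583018e-03]
 [ 2.03276381e-01  9.79121398e-01  1.06473927e-05]
 [ 1.66258798e-03 -3.34297147e-04 -9.99998562e-01]]
[  2.11696411  -7.38338727 149.65331931]
```

```bash
python3 -m crank '[{"dp":[2,-7,30],"rotation":[0,0,0]},{"dp":[2,-7,65],"rotation":[0,0,0]},{"dp":[2,-7,100],"rotation":[0,0,0]},{"dp":[2,-7,120],"rotation":[0,0,0]},{"dp":[2,-7,120],"rotation":[0,0,0]}]'
python3 - <<'E'
from h import *
from station import grab_frame
a=grab_frame("side")[130:280,240:440,::-1]; b=grab_frame("top")[180:300,210:370,::-1]
f=lambda a,w,h:cv2.convertScaleAbs(cv2.resize(a,(w,h),interpolation=2),alpha=1.4)
cv2.imwrite("pics/c1.png",np.hstack([f(a,400,300),f(b,400,300)]))
E
```

```text
t: 2.1
ee_pos: [0.5155, 0.2085, 0.1078]
tool_rot: [-0.314, -3.118, 0.005]
wrist_force: [-0.2, -0.2, 0.3]
finger_gap: 0.003
finger_force: 0.0
```

View pics/c1.png

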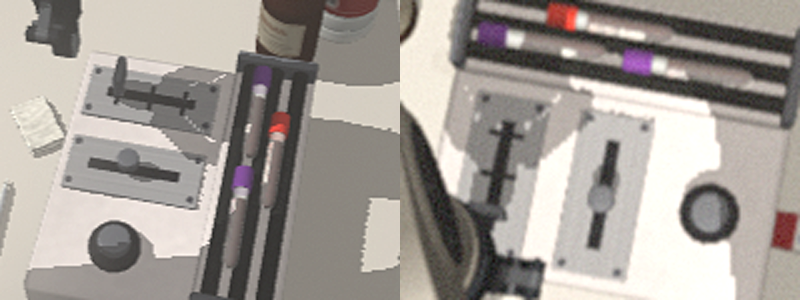

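Run:
```python
from h import *
p=env.observe()["ee_pos"]; print(p)
for n in("side","top"):
    c=camera_model(n)
    for P in(p,p+[0,0,.07],[.5583,.1993,.097]): print(n,cv2.projectPoints(np.array(P,float).reshape(1,3),c["rvec"],c["tvec"],c["intrinsics"],None)[0].ravel())
from station import grab_frame
a=grab_frame("side")[60:240,200:440,::-1]; b=grab_frame("top")[180:360,170:410,::-1]
f=lambda a,w,h:cv2.convertScaleAbs(cv2.resize(a,(w,h),interpolation=2),alpha=1.4)
cv2.imwrite("pics/c2.png",np.hstack([f(a,400,300),f(b,400,300)]))
```

```text
[0.5191989  0.20895543 0.11166393]
side [274.58209737 153.743325  ]
side [271.55113899 126.39835801]
side [297.51710088 163.25524032]
top [235.49848871 285.92594893]
top [228.93978619 283.66160315]
top [242.31954555 263.38646558]
```

View pics/c2.png

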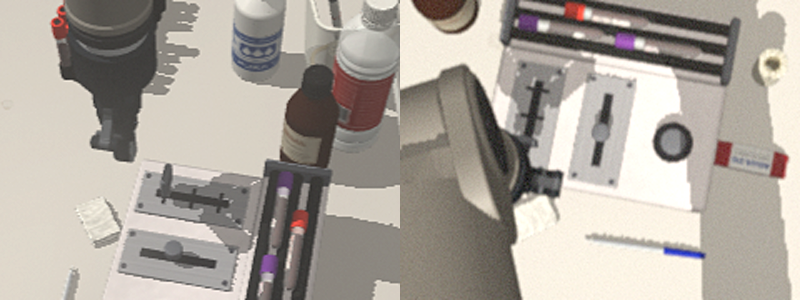

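The side view shows the shut fingertips at about (271,153), within 3 px of the projected TCP, in front of the paddle and in line with it. I'll lower and push.

```bash
python3 -m crank '[{"dp":[0,0,15],"rotation":[0,0,0]},{"dp":[0,0,30],"rotation":[0,0,0]},{"dp":[-5,0,30],"rotation":[0,0,0]},{"dp":[-10,0,30],"rotation":[0,0,0]},{"dp":[-15,0,30],"rotation":[0,0,0]}]'
python3 -m crank '[{"dp":[-6,0,0],"rotation":[0,0,0]},{"dp":[-12,0,0],"rotation":[0,0,0]},{"dp":[-18,0,0],"rotation":[0,0,0]},{"dp":[-24,0,0],"rotation":[0,0,0]},{"dp":[-30,0,0],"rotation":[0,0,0]}]'
python3 -m crank '[{"dp":[-6,0,0],"rotation":[0,0,0]},{"dp":[-12,0,0],"rotation":[0,0,0]},{"dp":[-18,0,0],"rotation":[0,0,0]},{"dp":[-24,0,0],"rotation":[0,0,0]},{"dp":[-30,0,0],"rotation":[0,0,0]}]'
```

```text
t: 2.8
ee_pos: [0.5364, 0.2046, 0.083]
tool_rot: [0.319, 3.122, 0.002]
wrist_force: [-0.0, 0.3, 0.2]
finger_gap: 0.001
finger_force: 0.0
t: 3.3
ee_pos: [0.5536, 0.201, 0.081]
tool_rot: [-0.312, -3.103, 0.001]
wrist_force: [-22.4, 0.3, 19.4]
finger_gap: 0.001
finger_force: 11.3
t: 3.8
ee_pos: [0.5828, 0.195, 0.0808]
tool_rot: [-0.312, -3.102, 0.0]
wrist_force: [-22.7, 1.5, 16.1]
finger_gap: -0.0
finger_force: 11.8
```

Run:
```python
from h import *
from station import grab_frame
print(env.observe())
a=grab_frame("side")[60:240,200:440,::-1]
cv2.imwrite("pics/c3.png",cv2.convertScaleAbs(cv2.resize(a,(800,600),interpolation=2),alpha=1.6))
print(env.observe()["wrist_force"])
```

```text
{'t': 3.8, 'qpos': array([-0.54362968,  0.58357653,  0.29850793,  1.5121552 , -0.19302771,
        1.09636699,  1.17056001]), 'dq': array([ 0.06618647,  0.09139037, -0.01006876, -0.15102781, -0.02764881,
        0.11166082,  0.05195177]), 'tau': array([ 4.60306138e+00, -3.96554768e+01,  8.16579938e+00, -2.55782872e+01,
        1.73373040e+00, -7.79747754e+00,  1.89653866e-02]), 'ee_pos': array([0.58283575, 0.19503254, 0.08075901]), 'tool_rot': array([-3.12380255e-01, -3.10231031e+00,  4.58585683e-04]), 'wrist_force': array([-22.74473571,   1.52523986,  16.1169217 ]), 'torque': array([ 0.18258146,  4.85703338, -0.07858026]), 'finger_force': 11.787290922293323, 'finger_gap': -0.00027118333579658984}
[-16.57098799   1.20740956  12.11709114]
```

View pics/c3.png

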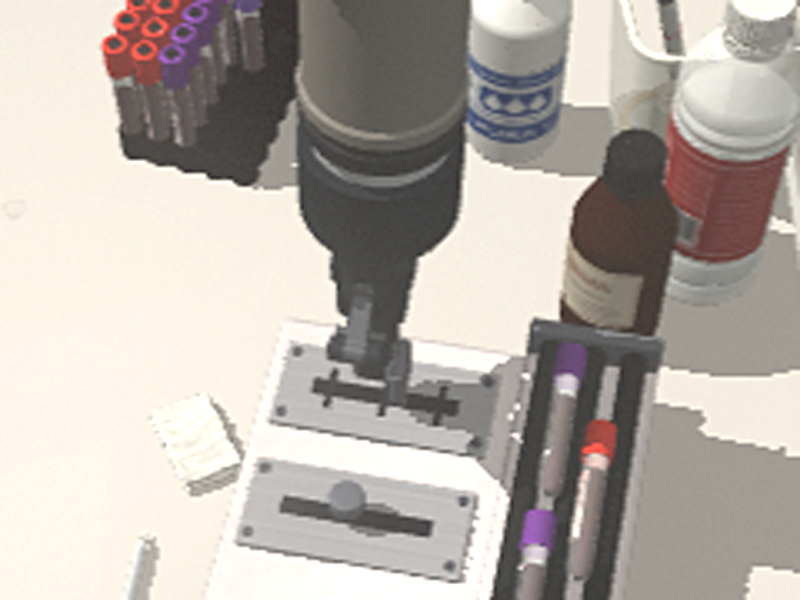

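The lever has passed the first click: the paddle is now at about (397,375), between notches 2 and 3. The fingers are behind it and the knob hasn't moved. Continuing slowly.

```bash
python3 -m crank '[{"dp":[-3,0,0],"rotation":[0,0,0]},{"dp":[-6,0,0],"rotation":[0,0,0]},{"dp":[-9,0,0],"rotation":[0,0,0]},{"dp":[-12,0,0],"rotation":[0,0,0]},{"dp":[-12,0,0],"rotation":[0,0,0]}]'
```

```text
t: 4.35
ee_pos: [0.6036, 0.1906, 0.0806]
tool_rot: [-0.318, -3.122, -0.001]
wrist_force: [-3.6, 1.0, -0.6]
finger_gap: -0.002
finger_force: 2.4
```

```bash
python3 -m crank '[{"dp":[-2,0,0],"rotation":[0,0,0]},{"dp":[-4,0,0],"rotation":[0,0,0]},{"dp":[-4,0,0],"rotation":[0,0,0]},{"dp":[-4,0,0],"rotation":[0,0,0]},{"dp":[-4,0,0],"rotation":[0,0,0]}]'
python3 -m crank '[{"dp":[15,0,0],"rotation":[0,0,0]},{"dp":[30,0,0],"rotation":[0,0,0]},{"dp":[30,0,-30],"rotation":[0,0,0]},{"dp":[30,0,-65],"rotation":[0,0,0]},{"dp":[30,0,-65],"rotation":[0,0,0]}]'
python3 - <<'E'
from h import *
from station import grab_frame
a=grab_frame("side")[150:270,240:400,::-1]
cv2.imwrite("pics/c4.png",cv2.convertScaleAbs(cv2.resize(a,(640,480),interpolation=2),alpha=1.4))
q=env.observe();M=R.from_rotvec(q["tool_rot"]).as_matrix()
print(M.T@(np.array([.5562,.0408,.10])-q["ee_pos"])*1e3,q["ee_pos"])
E
```

```text
t: 4.85
ee_pos: [0.6037, 0.1906, 0.0806]
tool_rot: [-0.316, -3.114, 0.0]
wrist_force: [-11.2, 1.5, 5.7]
finger_gap: 0.0
finger_force: 5.6
t: 5.35
ee_pos: [0.585, 0.1955, 0.1527]
tool_rot: [0.319, 3.112, 0.008]
wrist_force: [0.6, 0.1, 0.4]
finger_gap: -0.003
finger_force: 0.0
[  -4.32475645 -156.75387173   49.53649964] [0.58332082 0.19506475 0.1501118 ]
```

View pics/c4.png

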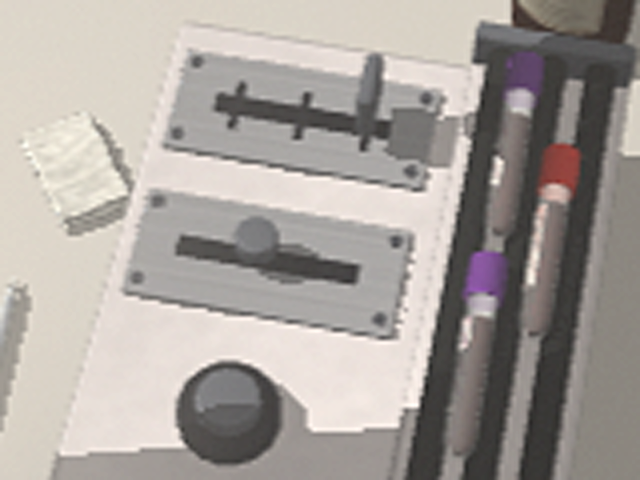

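The lever sits at the third notch (paddle base at about (368,125)) and the end stop was felt. The knob is unmoved. Next is the button.

```bash
python3 -m crank '[{"dp":[0,-35,0],"rotation":[0,0,0]},{"dp":[0,-75,0],"rotation":[0,0,0]},{"dp":[-2,-115,0],"rotation":[0,0,0]},{"dp":[-4,-150,0],"rotation":[0,0,0]},{"dp":[-4,-157,0],"rotation":[0,0,0]}]'
python3 -m crank '[{"dp":[0,0,0],"rotation":[0,0,0]},{"dp":[0,0,15],"rotation":[0,0,0]},{"dp":[0,0,35],"rotation":[0,0,0]},{"dp":[0,0,50],"rotation":[0,0,0]},{"dp":[0,0,50],"rotation":[0,0,0]}]'
python3 - <<'E'
from h import *
q=env.observe();M=R.from_rotvec(q["tool_rot"]).as_matrix()
print(M.T@(np.array([.5562,.0408,.071])-q["ee_pos"])*1e3,q["ee_pos"])
E
```

```text
t: 5.9
ee_pos: [0.5513, 0.0328, 0.1459]
tool_rot: [0.334, 3.124, -0.008]
wrist_force: [0.5, -1.5, -0.1]
finger_gap: -0.005
finger_force: 0.0
t: 6.4
ee_pos: [0.5499, 0.0431, 0.0935]
tool_rot: [-0.314, -3.12, 0.0]
wrist_force: [0.1, 0.6, 0.1]
finger_gap: -0.0
finger_force: 0.0
[-6.76462629 -1.0161359  22.44335617] [0.5498967  0.04312983 0.09347971]
```

```bash
python3 -m crank '[{"dp":[-6,-1,0],"rotation":[0,0,0]},{"dp":[-6,-1,8],"rotation":[0,0,0]},{"dp":[-6,-1,14],"rotation":[0,0,0]},{"dp":[-6,-1,18],"rotation":[0,0,0]},{"dp":[-6,-1,22],"rotation":[0,0,0]}]'
python3 -m crank '[{"dp":[0,0,2],"rotation":[0,0,0]},{"dp":[0,0,3],"rotation":[0,0,0]},{"dp":[0,0,3],"rotation":[0,0,0]},{"dp":[0,0,3],"rotation":[0,0,0]},{"dp":[0,0,3],"rotation":[0,0,0]}]'
```

```text
t: 6.9
ee_pos: [0.5573, 0.0384, 0.0742]
tool_rot: [-0.319, -3.125, -0.0]
wrist_force: [-0.4, 0.7, 2.7]
finger_gap: 0.003
finger_force: 1.5
t: 7.4
ee_pos: [0.5574, 0.0384, 0.0716]
tool_rot: [-0.319, -3.125, -0.0]
wrist_force: [-2.1, 0.5, 5.1]
finger_gap: -0.004
finger_force: 2.3
```

```bash
python3 -m crank '[{"dp":[0,0,2],"rotation":[0,0,0]},{"dp":[0,0,4],"rotation":[0,0,0]},{"dp":[0,0,5],"rotation":[0,0,0]},{"dp":[0,0,5],"rotation":[0,0,0]},{"dp":[0,0,5],"rotation":[0,0,0]}]'
```

```text
t: 7.9
ee_pos: [0.5575, 0.0384, 0.0707]
tool_rot: [0.319, 3.125, 0.003]
wrist_force: [-11.2, 0.0, 27.4]
finger_gap: -0.001
finger_force: 13.7
```

The button is at its hard stop, since the force rose from 5 N to 27 N with under 1 mm of extra travel. Releasing and retreating.

```bash
python3 -m crank '[{"dp":[0,0,-10],"rotation":[0,0,0]},{"dp":[0,0,-30],"rotation":[0,0,0]},{"dp":[0,0,-60],"rotation":[0,0,0]},{"dp":[0,0,-90],"rotation":[0,0,0]},{"dp":[0,0,-100],"rotation":[0,0,0]}]'
python3 -m crank '[{"dp":[30,0,0],"rotation":[0,0,0]},{"dp":[60,0,0],"rotation":[0,0,0]},{"dp":[90,0,0],"rotation":[0,0,0]},{"dp":[90,0,0],"rotation":[0,0,0]},{"dp":[90,0,0],"rotation":[0,0,0]}]'
python3 - <<'E'
from h import *
from station import grab_frame
a=grab_frame("side")[100:340,200:440,::-1]
cv2.imwrite("pics/c5.png",cv2.convertScaleAbs(cv2.resize(a,(600,600),interpolation=2),alpha=1.4))
E
```

```text
t: 8.4
ee_pos: [0.5599, 0.0381, 0.1692]
tool_rot: [0.319, 3.119, 0.002]
wrist_force: [1.4, -0.3, -0.2]
finger_gap: -0.002
finger_force: 0.0
t: 8.9
ee_pos: [0.469, 0.0567, 0.1657]
tool_rot: [-0.318, -3.125, 0.0]
wrist_force: [0.6, -1.1, 0.7]
finger_gap: -0.003
finger_force: 0.0
```

View pics/c5.png

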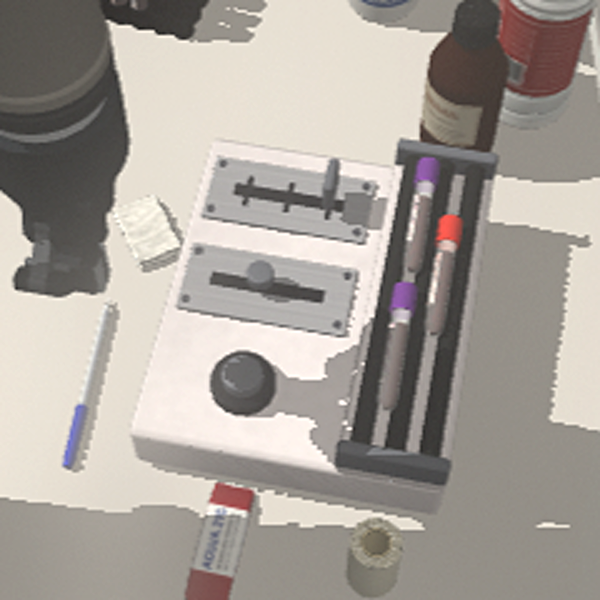

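The lever is at the third notch (330,185), the button is up (243,380), the knob (262,272) and loose things are unmoved, and the gripper is clear.

```bash
python3 -c "
from station import env
print(env.close_job())"
```

```text
the job is handed in; nothing more can be done
None
```

The job is handed in at about 9 s of robot time: the speed lever is at its second stop, the start button was pressed to its hard stop and came back up, and the last picture shows the knob and loose things unmoved; no verdict was returned.

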